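# Feed the top plate past a folding gate

## Robot

A 7-joint arm with a two-finger parallel gripper is mounted at the origin on a cart in front of the work surface, level with it; the furniture and walls round the work are solid. World frame = base frame: x ahead of the robot, y to its left, z up, the work surface at z = 0. Lengths are in m, angles in rad, forces in N, time in s.
With the tool pointing down it reaches from about 0.4 to 0.85 m from the base axis. Payload 6.9 kg.
Tool frame: the origin (TCP) lies at the very end of the fingers, on their centre line; the grasp point (between the pads) lies 19 mm behind it (arm.pinch_z is the distance from the TCP to the grasp point, in m); z points along the fingers, x is the direction in which the jaws open and shut, and the axes are right-handed (so a half turn about z gives the same grasp; the last joint's range is limited). The gripper opens to 85 mm and grips with 20 to 120 N. Pads are 22 mm wide; open, the fingers measure 114 mm over their backs; the gripper's body (76 mm by 85 mm) begins 54 mm behind the grasp point. The pads swing forward as they close: fully open they stand 13 mm farther back than shut.
Start: joints at [1.411, 0.507, -0.238, 1.5, 0.126, 1.149, -0.155], TCP at [0.164, -0.603, 0.231] pointing down, gripper open.
Joint ranges: [-3.08, 3.08], [-0.24, 2.05], [-1.43, 1.35], [0, 2.5], [-1.52, 4.66], [0.17, 1.96], [-2.89, 2.89]. Speed limits (rad/s): [2.39, 2.39, 3.14, 3.14, 3.14, 3.14, 3.14].

## Interface

Orientations are given as [roll, pitch, yaw] about the fixed x, y, z axes, in that order (R = Rz(yaw) Ry(pitch) Rx(roll)).
In Python, from cell import arm, eyes gives the robot as it stands.
- The arm moves only by the tool play_rows, never from a script. Its argument "rows" is one flat list of numbers, 5 for each row, row after row: the closure, from -1 (fully open) to 1 (shut), so that 0 is half open, then the shift along the tool's x, y, z in mm, then the turn about the tool's z in degrees. A call has 1 to 8 rows; each row shifts and turns the commanded pose from where the row before left it, along the tool's axes as they then stand; what a row does not reach is not made up. A row lasts 1/12 s, in which the tool goes at most 41.7 mm and 7.16 degrees, less where a joint would pass 70% of its speed; a pose out of reach is approached as far as the arm can. A call with a gripper value outside its range is refused whole. The fingers move at their own pace and stop on an object; "newtons" is the grip in N (left out, the last holds). Time passes only in rows, so rows that do not move let the fingers close. It gives the time, the measured TCP pose, the force and the opening at its end, in the units of the state.
- arm.state(): the state, without advancing time (a new reading comes with each control period).
- eyes.camera(name): name is "side" or "top"; returns a dict with "color" (400x640x3 uint8, red, green, blue), "K" (3x3 intrinsics, pixels), "k1" (the pictures are not rectified: a ray, as slopes to the right and down, at radius r is drawn at 1 + k1 r^2 times it, then the intrinsics apply), "xyz" and "attitude" of the camera in the world. Camera axes: x right, y down, z forward; pixel columns grow to the right and rows downward; lengths in m; the calibration is good to about 2 mm. A picture is of the moment at which its call begins. There is no depth.
- arm.close_job(): hands the job in, once; it reports no verdict.
The state is a dict: "time": time; "joints": joint angles; "qd": joint speeds; "joint_efforts": joint torques, N m; "position": TCP position; "eef_rot": TCP orientation; "contact_force": force on the tool from outside, world axes, zero at the start; "wrist_torque": the same for the moment, N m; "opening": finger opening in m.
Only numpy, scipy, OpenCV 4.12 (cv2) and the standard library are available. Lean on these libraries where they do the work, as an engineer would, in place of code of your own. Each camera call takes 0.05 s, during which the arm holds its last target.

## Task

The spark plug left on the transfer deck is in the way: put it in the blue tray first. Then fold the green bifold gate fully back by its knob, and slide the orange top plate flat off its stack, across the deck and right up against the black end stop, square to it and in the middle. Do not lift the plate, keep the plates below where they are, and leave the orange spray can, the tin of screws and the black tape roll alone.

Things in the scene. Friction and masses are not known exactly. Their poses are not given: they have to be found in the camera images.
- station: Fixed grey-and-aluminium feeding station, 200 x 290 mm in plan. Origin on the bench top; x axis away from the robot, y to the left, z up (yaw -0.5 to 0.3). Stack on the left half, centre about x = 0, y = +75 mm, its right edge near y = +25; bed top at z = 15, low corner pieces to z = 23. A plate slides towards -y, over a 12 mm gap, onto the deck. The gate crosses the deck along y = +3 mm
- deck (a point): Middle of the aluminium transfer deck's top face (station x = +18, y = -66, z = 50 mm); the deck measures 200 mm in station x and 158 mm in station y, so it covers x = -82 to +118, y = -145 to +13 mm
- gate_post (a point): Foot of the fixed upright hinge post of the gate (station x = +100, y = +3 mm, z = 50 mm). For gate angle a, the fold and its knob lie at station (100 - 82 cos a, 3 - 82 sin a) mm and the free end of panel 2 stays in the floor track at station (100 - 164 cos a, 3) mm
- stop_face (a point): Point at the foot, in the middle, of the working face of the black end stop on the deck; the face is level with station y = -135 mm, looks to +y, is 150 mm long in station x and 12 mm high. A plate lying against it has its centre 50 mm from it (station y = -85 mm)
- plate_top: Orange plastic plate, 110 (own x) x 100 (own y) x 12 mm, about 0.25 kg, loose on top of the stack; too wide to grip. Origin: centre of its underside, at z = 51 mm, 1 mm above the deck; its own axes lie within about 0.03 rad of the station's. It must pass the folded gate and end on the deck against the stop
- plate_2: Second plate of the stack (grey), same size, loose; origin: centre of its underside, z = 39 mm; edges of the stack are staggered by up to about 5 mm
- plate_3: Third plate (white), same size, loose; underside z = 27 mm
- plate_4: Lowest plate (grey), same size, loose; underside on the bed, z = 15 mm
- gate (a joint): Angle of the green bifold gate, rad: 0 = shut, straight across the deck before the stack; 1.45 = its stop, both panels folded together at the far side. Two coupled panels, each 82 mm between hinges, 6 mm thick, z = 52 to 82 mm; panel 1 turns on the fixed post. The fold swings out over the deck and sweeps what lies there. It turns easily (under 2 N at the knob) and stays where left
- fold_knob (a point): Grip centre of the black upright round knob on the fold of the gate: 16 mm in diameter, z = 83 to 122 mm, this point at z = 108 mm on its axis. It moves with the fold
- spark_plug: Spark plug lying on the deck between gate and end stop, 24 x 65 x 20 mm (own x, y, z), 50 g; white, steel and black. Origin: middle of its underside (z = 50 mm on the deck); long axis is its own y; its widest part, a 24 mm steel hexagon, lies at own y = -10 to +1 mm. Grip the hexagon across own x
- tray: Fixed blue open tray to the right of the station, outside 130 (own x) x 100 (own y) x 22 mm high, walls and floor 4 mm; origin: centre of its underside on the bench
- orange_can: Bystander: orange spray can, 66 mm in diameter, 191 mm high, loose; origin: centre of its underside. Leave alone
- tin: Bystander: open tin of screws, 73 mm in diameter, 75 mm high, loose; origin: centre of its underside. Leave alone
- black_roll: Bystander: black roll of tape lying flat, 68 mm in diameter, 19 mm high, loose; origin: centre of its underside. Leave alone. The three bystanders stand in a row behind the station, in any order
There are look-alikes about, which are no part of the job. Several things have the shape of the plate_top; the one meant has the colours described above.

How it is judged:
On the way, in this order (a step that is already met when the one before it is completed fails the run):
1. the spark plug lies in the blue tray (x of spark_plug in the frame of tray between -0.058 and 0.058 m and y of spark_plug in the frame of tray between -0.043 and 0.043 m and z of spark_plug in the frame of tray below 0.022 m), for 0.2 s.
2. the gate is folded back (joint over 1.3 rad) (value of joint gate above 1.3 rad), for 0.2 s.
3. the orange plate lies on the deck against the end stop (y of plate_top in the frame of station below -0.08 m and x of plate_top in the frame of station between -0.02 and 0.02 m and angle between the x axis of plate_top and the x axis of station, either way round below 0.08 rad and z of plate_top in the frame of station between 0.046 and 0.055 m and angle between plate_top's own z axis and vertical below 0.06 rad), for 0.2 s.
At the end, for the whole second after the job is handed in: Spark plug at rest in the tray; gate folded past 1.3 rad; orange plate flat and still on the deck, within 5 mm of the end stop, 20 mm of the middle and 0.08 rad of square; lower plates within 10 mm and bystanders within 30 mm of their starts (all of step 1 and all of step 3 and linear speed of spark_plug below 0.02 m/s and value of joint gate above 1.3 rad and linear speed of plate_top below 0.01 m/s and distance of each of plate_2, plate_3, plate_4 from where it was at the start of the episode below 0.01 m and distance of each of orange_can, tin, black_roll from where it was at the start of the episode below 0.03 m); the robot touches nothing.
It fails at once if the orange plate is lifted more than 20 mm or tipped more than 0.25 rad (height (world z) of plate_top above 0.071 m or angle between plate_top's own z axis and vertical above 0.25 rad).
It fails at once if a plate below is shifted more than 12 mm (distance of any of plate_2, plate_3, plate_4 from where it was at the start of the episode above 0.012 m).
It fails at once if a bystander is moved more than 30 mm or knocked over (distance of any of orange_can, tin, black_roll from where it was at the start of the episode above 0.03 m or angle between any of orange_can, tin, black_roll's own z axis and vertical above 0.35 rad).
It fails at once if the spark plug is thrown or dropped (over 1.2 m/s) (linear speed of spark_plug above 1.2 m/s).
It also fails if it takes over 62 s, if anything falls off the work surface, if the arm or the gripper's body presses on something with over 40 N, if the wrist force passes 120 N, or if a joint passes its speed limit or range.

## Working session

There is one attempt and no reset: what is moved stays moved. The work goes in short steps, Python scripts to look and compute and a tool call to move; the robot and the scene stay as the last step left them, time stands still between calls to the robot, and variables do not carry over. Pictures are saved under pics/ and viewed, and the job is handed in when it is done.

Besides the shell and the picture viewer there is one more tool, called after "Call:" by a JSON object that holds its "name" and its "arguments", one argument or row to a line. play_rows: Moves the arm, as the interface text tells. Its arguments: {"type":"object","properties":{"rows":{"type":"array"},"newtons":{"type":"number"}},"required":["rows"]}

```bash
mkdir -p pics; ls; cat > h.py <<'E'
import numpy as np,cv2
from cell import arm,eyes
from scipy.spatial.transform import Rotation as R
def shot(n,fn=None):
    c=eyes.camera(n)
    if fn: cv2.imwrite('pics/'+fn,c['color'][:,:,::-1])
    return c
def Rc(c):
    a=np.array(c['attitude'],float)
    return a if a.shape==(3,3) else R.from_euler('xyz',a).as_matrix()
def ray(c,px):
    K=np.array(c['K'],float);k=float(c['k1'])
    d=np.array([k,0,0,0],float)
    u=cv2.undistortPoints(np.array(px,float).reshape(-1,1,2),K,d).reshape(-1,2)
    v=np.c_[u,np.ones(len(u))]@Rc(c).T
    return np.array(c['xyz'],float),v
def onz(c,px,z):
    o,v=ray(c,px); return o+v*((z-o[2])/v[:,2])[:,None]
def proj(c,P):
    P=(np.array(P,float).reshape(-1,3)-np.array(c['xyz']))@Rc(c)
    K=np.array(c['K'],float); d=np.array([float(c['k1']),0,0,0])
    return cv2.projectPoints(P.reshape(-1,1,3),np.zeros(3),np.zeros(3),K,d)[0].reshape(-1,2)
E
python3 - <<'E'
from h import *
for n in('side','top'):
    c=shot(n,n+'0.png'); print(n,c['K'],c['k1'],c['xyz'],c['attitude'])
print(arm.state(),arm.pinch_z)
E
```

```text
pics
side [[408.23697445   0.         317.36791191]
 [  0.         408.23697445 196.33414249]
 [  0.           0.           1.        ]] -0.07770094236277998 [0.20964819 0.94630241 0.75891456] [-2.14792877  0.01804939 -2.79345783]
top [[364.36684386   0.         317.50452948]
 [  0.         364.36684386 198.16726918]
 [  0.           0.           1.        ]] 0.015854991894505222 [0.35773631 0.02665614 1.07189027] [-2.93707102e+00  3.55923984e-04 -1.60694843e+00]
{'time': 0.1, 'joints': array([ 1.41048956,  0.50827397, -0.23754004,  1.50100246,  0.12572586,
        1.14890381, -0.15480829]), 'qd': array([ 4.19194953e-05, -1.67421055e-03, -3.13199997e-04, -2.52687075e-03,
       -7.59390567e-04, -6.01708717e-04,  7.11262995e-04]), 'joint_efforts': array([-4.05819883e-03, -6.21839190e+01, -2.19411626e+00, -2.50208044e+01,
        1.26160425e-02,  7.82626332e-03, -2.04935930e-05]), 'position': array([ 0.16399156, -0.60265081,  0.23051485]), 'eef_rot': array([ 3.14154901e+00,  1.59521834e-03, -1.30497157e+00]), 'contact_force': array([0.28757803, 0.44748025, 0.06245186]), 'wrist_torque': array([-0.01144758,  0.01533186,  0.01012718]), 'opening': 0.08537897965324627} 0.0187
```

View pics/side0.png

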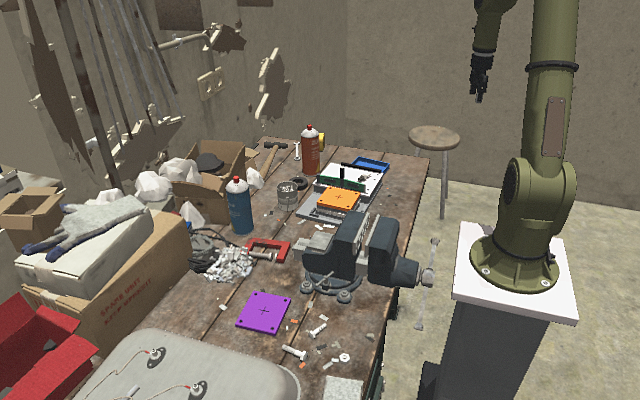

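View pics/top0.png

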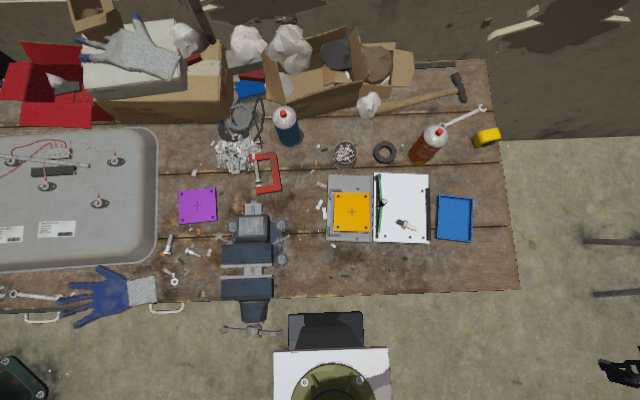

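The orange plate sits on the stack at top (352,211). The purple plate at (198,205) is a look-alike with the wrong colour. The deck is at about (402,208), the plug at (405,224), the tray at (454,219) and the knob at (382,203). I'll enlarge that area.

```bash
python3 - <<'E'
import cv2
a=cv2.imread('pics/top0.png')[155:255,315:485]; cv2.imwrite('pics/topc.png',cv2.resize(a,None,fx=4.7,fy=4.7,interpolation=cv2.INTER_CUBIC))
a=cv2.imread('pics/side0.png')[120:230,270:400]; cv2.imwrite('pics/sidec.png',cv2.resize(a,None,fx=5,fy=5,interpolation=cv2.INTER_CUBIC))
E
```

```text
(no output)
```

View pics/topc.png

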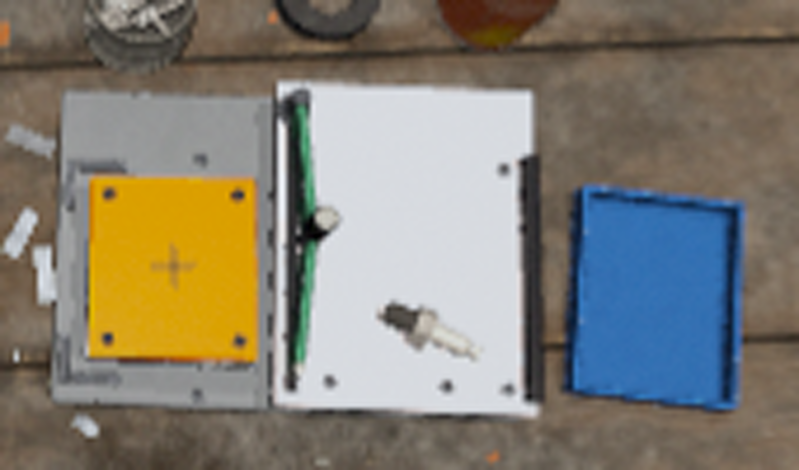

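View pics/sidec.png

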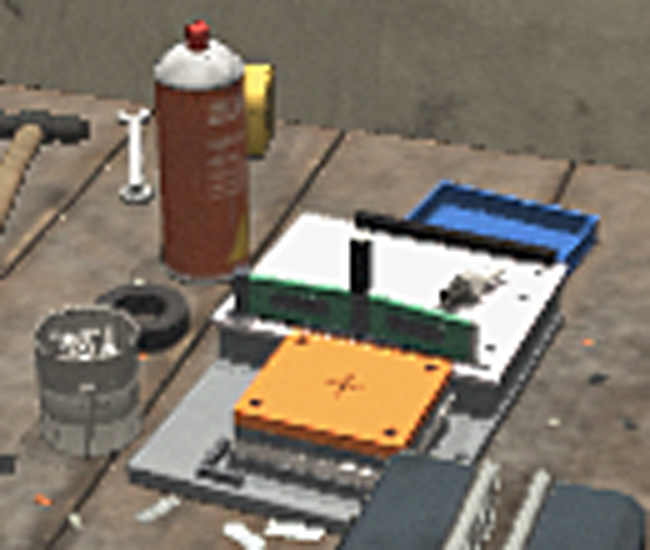

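```bash
cat > loc.py <<'E'
from h import *
def comp(m,near):
    n,l,s,ct=cv2.connectedComponentsWithStats(m.astype(np.uint8))
    b=[i for i in range(1,n) if s[i,4]>15]
    i=min(b,key=lambda i:np.hypot(*(ct[i]-near))); return l==i
def rect(c,m,z):
    cs,_=cv2.findContours(m.astype(np.uint8),cv2.RETR_EXTERNAL,cv2.CHAIN_APPROX_NONE)
    k=max(cs,key=cv2.contourArea).reshape(-1,2)
    P=onz(c,k,z)[:,:2]*1000
    return cv2.minAreaRect(P.astype(np.float32)),P
E
python3 - <<'E'
from loc import *
c=shot('top');im=c['color'];hsv=cv2.cvtColor(im,cv2.COLOR_RGB2HSV);H,S,V=[hsv[...,i].astype(int) for i in range(3)]
deck=comp((S<40)&(V>180),(402,208)); r,P=rect(c,cv2.morphologyEx(deck.astype(np.uint8),cv2.MORPH_CLOSE,np.ones((9,9))),.05)
print('deck',r, cv2.boxPoints(r).tolist())
o=comp((H>10)&(H<25)&(S>180)&(V>150),(352,211)); r,_=rect(c,o,.063); print('plate',r)
t=comp((H>100)&(H<118)&(S>120),(454,219)); r,_=rect(c,t,.022); print('tray',r)
# corners by hand
cr=np.array([(278,82),(533,92),(540,415),(272,405)])/4.7+[315,155]-.5+.5/4.7
p=onz(c,cr,.05)*1000; print(p.round(1)); print(p.mean(0))
# plug pts: black tip, hex center, tip
q=np.array([(380,312),(425,327),(478,353),(417,343),(433,312)])/4.7+[315,155]-.5+.5/4.7
print(onz(c,q,.06).round(4))
k=np.array([(326,217),(318,232)])/4.7+[315,155]-.4
print('knob',onz(c,k[:1],.122),)
E
```

```text
deck ((535.3723754882812, -215.7157440185547), (153.34207153320312, 199.15435791015625), 85.26138305664062) [[429.8017578125, -283.89862060546875], [628.275390625, -300.3507995605469], [640.9429931640625, -147.53286743164062], [442.4693603515625, -131.0806884765625]]
plate ((524.6224975585938, -74.49754333496094), (98.25701141357422, 108.4459457397461), 87.39893341064453)
tray ((503.4953918457031, -374.4632873535156), (105.54146575927734, 129.41514587402344), 81.59547424316406)
[[ 641.1 -146.8   50. ]
 [ 628.9 -303.4   50. ]
 [ 431.  -288.1   50. ]
 [ 442.5 -129.8   50. ]]
[ 535.87023377 -217.00933881   50.        ]
[[ 0.4944 -0.1961  0.06  ]
 [ 0.4845 -0.2221  0.06  ]
 [ 0.468  -0.2521  0.06  ]
 [ 0.4752 -0.2165  0.06  ]
 [ 0.4933 -0.2276  0.06  ]]
knob [[ 0.54119422 -0.15632878  0.122     ]]
```

```bash
python3 - <<'E'
from loc import *
c=shot('top');im=c['color'];hsv=cv2.cvtColor(im,cv2.COLOR_RGB2HSV);H,S,V=[hsv[...,i].astype(int) for i in range(3)]
print(V[214:236,392:422])
print(S[214:236,392:422])
s=shot('side')
# hex by triangulation
def tri(p,q):
    o1,v1=ray(c,[p]);o2,v2=ray(s,[q]);A=np.c_[v1[0],-v2[0]];t=np.linalg.lstsq(A,o2-o1,rcond=None)[0]
    a=o1+t[0]*v1[0];b=o2+t[1]*v2[0];return (a+b)/2,np.linalg.norm(a-b)
print(tri((405,224.1),(363.2,177.9)))
# can: red cap side (309.3,127) ; base
print('can cap',tri((441,128.5),(309.3,125.5)),'knob',tri((383.9,200.7),(341.8,168.5)))
print('can base side',onz(s,[(310.5,175.5)],0),onz(s,[(303,172),(318,173.5)],0.01),'tape',onz(c,[(384.5,152.5)],.019))
print(proj(c,[[.541,-.156,.122]]),proj(s,[[.541,-.156,.122]]))
E
```

```text
[[223 223 224 224 223 223 223 223 224 223 223 224 223 223 224 223 223 223
  224 224 223 224 223 224 224 224 223 224 223 223]
 [224 223 223 223 223 224 224 223 224 224 224 223 224 223 224 223 223 223
  223 223 223 223 223 223 224 223 223 223 223 223]
 [224 223 224 223 223 224 223 223 224 223 223 224 223 224 223 224 224 224
  223 223 224 223 224 224 223 224 224 223 223 224]
 [224 223 224 224 223 224 223 224 224 223 223 224 223 224 223 223 224 224
  223 223 223 224 223 224 223 223 224 224 223 223]
 [224 224 224 224 223 223 210 215 223 223 223 224 223 224 223 223 223 224
  223 223 224 223 224 223 223 223 224 223 223 224]
 [224 223 223 221 220 203 143 170 201 209 223 223 212 217 223 223 224 224
  223 224 223 223 223 224 223 224 224 223 224 224]
 [224 223 223 207 207  87  80  79  80 132 200 203 157 187 204 212 223 223
  224 222 223 223 223 223 223 223 223 223 223 224]
 [224 224 223 186 169  78  83  86  81  78  88  76 127 165 151 166 214 223
  224 223 223 224 223 224 224 223 223 223 224 223]
 [224 224 223 157 107  70  75  81  83  83  84  84 181 193 182 160 200 222
  223 223 223 223 224 224 
[... 3543 characters left out ...]
 10  9]
 [10 10 10 10  9 10 10 10  9  9  9 10  9  9  9  9 10  9  9  9 10  9  9  9
  10  9  9  9  9 10]
 [ 9 10 10 10  9  9  9  9  9 10  9  9 10 10  9  9 10 10 10 10  9 10  9 10
   9 10  9 10  9  9]]
(array([ 0.48399291, -0.22372006,  0.05410148]), np.float64(0.0030363799053843127))
can cap (array([ 0.70999934, -0.30621076,  0.18308594]), np.float64(0.008403573290189108)) knob (array([ 0.54078283, -0.15768022,  0.11583196]), np.float64(0.0036114340010960327))
can base side [[ 0.69258005 -0.26972507  0.        ]] [[ 0.72183549 -0.26918752  0.01      ]
 [ 0.66515294 -0.27601204  0.01      ]] tape [[ 0.70975186 -0.18864686  0.019     ]]
[[383.8434181  200.84624085]] [[341.05526633 166.94970665]]
```

```bash
python3 - <<'E'
import cv2
a=cv2.imread('pics/top0.png')[205:245,380:440]; cv2.imwrite('pics/plugc.png',cv2.resize(a,None,fx=13,fy=13,interpolation=cv2.INTER_NEAREST))
E
```

```text
(no output)
```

View pics/plugc.png

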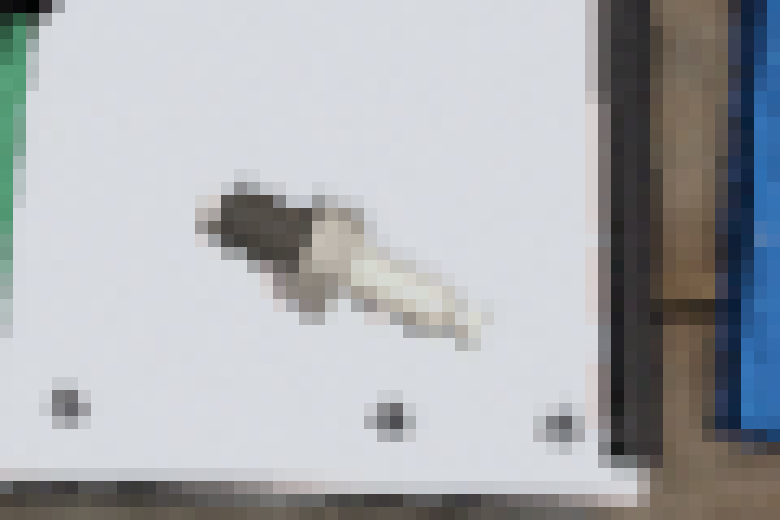

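```bash
python3 - <<'E'
from loc import *
c=shot('top')
p=onz(c,[(395.0,221.4),(416.8,230.3),(404.4,224.5)],.060)*1000;print(p.round(1),np.degrees(np.arctan2(*(p[0]-p[1])[[1,0]])))
E
```

```text
[[ 493.3 -194.8   60. ]
 [ 466.3 -253.3   60. ]
 [ 483.7 -220.3   60. ]] 65.18322171836883
```

Call:
{"name": "play_rows", "arguments": {
  "rows": [0,-20,-29,0,0,0,-20,-29,0,0,0,-20,-29,0,0,0,-20,-29,0,0,0,-20,-29,0,0,0,-20,-29,0,0,0,-20,-29,0,0,0,-20,-29,0,0],
  "newtons": 30
}}

```text
time: 0.97
position: [0.3468, -0.3863, 0.2315]
eef_rot: [-3.141, -0.0, -1.305]
contact_force: [0.3, -0.8, 1.0]
opening: 0.0428
```

Call:
{"name": "play_rows", "arguments": {
  "rows": [0,-20,-29,0,0,0,-20,-29,0,0,0,-20,-29,0,0,0,-20,-29,0,0,0,-20,-29,0,0,0,-20,-29,0,0]
}}

```text
time: 1.47
position: [0.4832, -0.2248, 0.2315]
eef_rot: [-3.141, -0.0, -1.305]
contact_force: [1.1, 0.3, -0.8]
opening: 0.0431
```

Call:
{"name": "play_rows", "arguments": {
  "rows": [0,0,0,8,-7.1,0,0,0,8,-7.1,0,0,0,8,-7.1,0,0,0,8,-7.1,0,0,0,8,-7.1,0,0,0,8,-7.1,0,0,0,8,-7.1,0,0,0,0,0]
}}

```text
time: 2.13
position: [0.4814, -0.2263, 0.1739]
eef_rot: [-3.141, 0.003, -0.432]
contact_force: [-0.8, 0.2, -0.4]
opening: 0.0426
```

```bash
cat > go.py <<'E'
# python3 go.py x y z(mm) yawdeg : remaining shift in tool axes
import sys
from h import *
s=arm.state();p=s['position']*1000;M=R.from_euler('xyz',s['eef_rot']).as_matrix()
t=np.array([float(v) for v in sys.argv[1:4]]);yw=float(sys.argv[4])
print('t',s['time'],'pos',p.round(1),'rpy',np.degrees(s['eef_rot']).round(2),'F',s['contact_force'].round(1),'open',round(s['opening']*1000,1))
print('tool shift',(M.T@(t-p)).round(1),'turn',round(-(yw-np.degrees(s['eef_rot'][2])),2))
E
python3 go.py 484.5 -221 52 -25
```

```text
t 2.1333 pos [ 481.4 -226.3  173.9] rpy [-1.7999e+02  1.4000e-01 -2.4770e+01] F [-0.8  0.2 -0.4] open 42.6
tool shift [  0.9  -6.1 121.9] turn 0.23
```

Call:
{"name": "play_rows", "arguments": {
  "rows": [0,1,-6,30,0,0,0,0,30,0,0,0,0,30,0,0,0,0,17,0,0,0,0,0,0]
}}

```text
time: 2.55
position: [0.4838, -0.2207, 0.0654]
eef_rot: [3.141, 0.006, -0.441]
contact_force: [-0.9, -0.3, 0.4]
opening: 0.0424
```

```bash
python3 go.py 484.5 -221 52 -25; python3 - <<'E'
from h import *
a=shot('top')['color'][195:250,370:450,::-1];b=shot('side')['color'][140:200,320:400,::-1]
f=lambda a:cv2.resize(a,(400*a.shape[1]//80,400*a.shape[0]//80),interpolation=cv2.INTER_CUBIC)
a,b=f(a),f(b);h=max(len(a),len(b));p=np.zeros((h,800,3),np.uint8);p[:len(a),:400]=a;p[:len(b),400:]=b;cv2.imwrite('pics/g1.png',p)
E
```

```text
t 2.55 pos [ 483.8 -220.7   65.4] rpy [179.98   0.32 -25.29] F [-0.9 -0.3  0.4] open 42.4
tool shift [ 0.8 -0.  13.4] turn -0.29
```

View pics/g1.png

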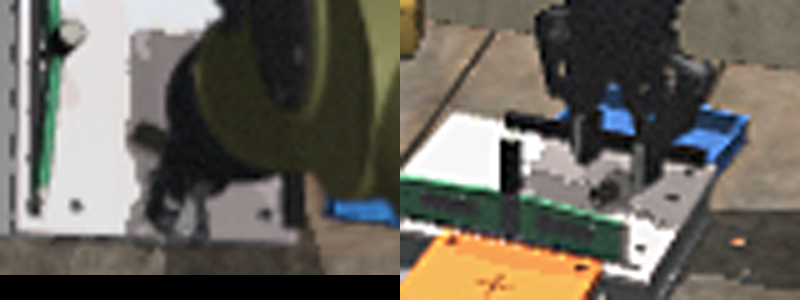

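The side view shows the two fingers straddling the plug, so I'll descend and close.

Call:
{"name": "play_rows", "arguments": {
  "rows": [0,1,0,9,0,0,0,0,4,0,1,0,0,0,0,1,0,0,0,0,1,0,0,0,0,1,0,0,0,0,1,0,0,0,0]
}}

```text
time: 3.23
position: [0.4869, -0.2218, 0.0558]
eef_rot: [3.142, -0.001, -0.438]
contact_force: [-1.2, -0.0, 4.1]
opening: 0.021
```

Call:
{"name": "play_rows", "arguments": {
  "rows": [1,0,0,-10,0,1,0,0,-25,0,1,0,0,-30,0,1,0,0,-30,0,1,0,0,0,0]
}}

```text
time: 3.65
position: [0.4897, -0.222, 0.1561]
eef_rot: [-3.141, -0.009, -0.437]
contact_force: [1.3, -0.7, -0.2]
opening: 0.0209
```

```bash
cat > pic2.py <<'E'
import sys
from h import *
n,u,v,w,uu,vv=sys.argv[1],*map(int,sys.argv[2:])
a=shot('top')['color'][v-w*3//8:v+w*3//8,u-w//2:u+w//2,::-1];b=shot('side')['color'][vv-w*3//8:vv+w*3//8,uu-w//2:uu+w//2,::-1]
f=lambda a:cv2.resize(a,(400,300),interpolation=cv2.INTER_CUBIC)
cv2.imwrite('pics/'+n,np.hstack([f(a),f(b)]))
E
python3 go.py 503 -374 60 8; python3 pic2.py g2.png 420 215 110 360 160
```

```text
t 3.65 pos [ 489.7 -222.   156.1] rpy [-179.96   -0.49  -25.06] F [ 1.3 -0.7 -0.2] open 20.9
tool shift [ 75.6 132.1  96.7] turn -33.06
```

View pics/g2.png

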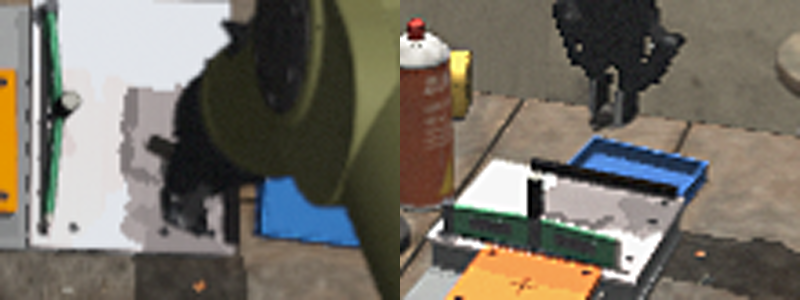

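Call:
{"name": "play_rows", "arguments": {
  "rows": [1,15,26.5,0,0,1,15,26.5,0,0,1,15,26.5,0,0,1,15,26.5,0,0,1,15,26.5,0,0,1,0,0,25,0,1,0,0,25,0,1,0,0,25,0]
}}

```text
time: 4.42
position: [0.4975, -0.3738, 0.0731]
eef_rot: [-3.141, 0.002, -0.439]
contact_force: [0.1, -0.2, -1.3]
opening: 0.0207
```

```bash
python3 go.py 503 -374 14 -25; python3 pic2.py g3.png 440 215 110 365 160
```

```text
t 4.4167 pos [ 497.5 -373.8   73.1] rpy [-1.7998e+02  9.0000e-02 -2.5150e+01] F [ 0.1 -0.2 -1.3] open 20.7
tool shift [ 5.1 -2.1 59.1] turn -0.15
```

View pics/g3.png

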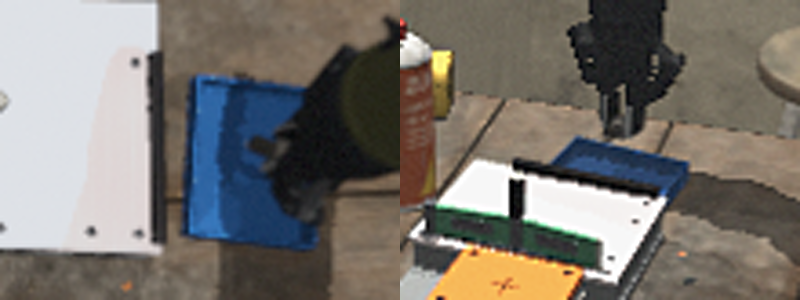

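The plug is over the tray, so I'll lower it.

Call:
{"name": "play_rows", "arguments": {
  "rows": [1,5,-2,25,0,1,0,0,17,0,1,0,0,9,0,1,0,0,5,0,1,0,0,3,0,1,0,0,0,0]
}}

```text
time: 5.02
position: [0.504, -0.3738, 0.0167]
eef_rot: [3.142, -0.0, -0.438]
contact_force: [-0.3, 0.5, -0.8]
opening: 0.0208
```

Call:
{"name": "play_rows", "arguments": {
  "rows": [1,0,0,3,0,1,0,0,2,0,1,0,0,2,0,1,0,0,0,0]
}}

```text
time: 5.35
position: [0.5041, -0.374, 0.0098]
eef_rot: [3.141, -0.001, -0.438]
contact_force: [-1.2, -0.7, 1.7]
opening: 0.0207
```

Call:
{"name": "play_rows", "arguments": {
  "rows": [0.5,0,0,0,0,0,0,0,0,0,0,0,0,0,0,0,0,0,-20,0,0,0,0,-40,0,0,0,0,-40,0,0,0,0,-40,0,0,0,0,0,0]
}}

```text
time: 6.02
position: [0.5077, -0.3751, 0.1575]
eef_rot: [3.14, -0.012, -0.438]
contact_force: [1.1, -1.1, 0.6]
opening: 0.0431
```

```bash
python3 go.py 541 -156.5 150 0; python3 pic2.py g4.png 440 215 110 365 160
```

```text
t 6.0167 pos [ 507.7 -375.1  157.5] rpy [179.92  -0.7  -25.07] F [ 1.1 -1.1  0.6] open 43.1
tool shift [ -62.6 -212.1    6.4] turn -25.07
```

View pics/g4.png

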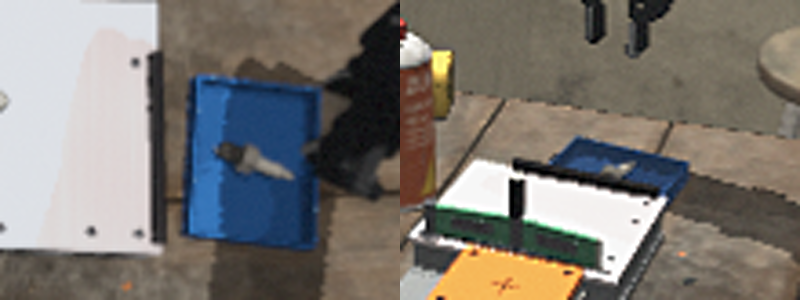

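The plug lies in the tray. Next is the knob: I'll move above it, then turn so the jaws line up with the tangent of its swing.

Call:
{"name": "play_rows", "arguments": {
  "rows": [0,-9,-30.3,0,0,0,-9,-30.3,0,0,0,-9,-30.3,0,0,0,-9,-30.3,0,0,0,-9,-30.3,0,0,0,-9,-30.3,0,0,0,-9,-30.3,0,0]
}}

```text
time: 6.7
position: [0.5356, -0.1535, 0.1476]
eef_rot: [3.141, 0.003, -0.438]
contact_force: [0.8, 0.7, -0.2]
opening: 0.0429
```

Call:
{"name": "play_rows", "arguments": {
  "rows": [0,0,0,0,7.1,0,0,0,0,7.1,0,0,0,0,7.1,0,0,0,0,7.1,0,0,0,0,7.1,0,0,0,0,7.1,0,0,0,0,7.1,0,0,0,0,7.1]
}}

```text
time: 7.37
position: [0.5355, -0.1549, 0.1475]
eef_rot: [3.138, 0.001, -1.435]
contact_force: [-0.4, 0.9, -0.4]
opening: 0.0428
```

Call:
{"name": "play_rows", "arguments": {
  "rows": [0,0,0,0,7.1,0,0,0,0,0,0,0,0,0,0]
}}

```text
time: 7.62
position: [0.5359, -0.1547, 0.148]
eef_rot: [3.139, 0.0, -1.549]
contact_force: [0.1, -0.5, 0.6]
opening: 0.043
```

```bash
python3 go.py 541 -157 95 -89; python3 -c "
from h import *
print(arm.state()['joints'])";python3 pic2.py g5.png 390 205 110 345 160
```

```text
t 7.6167 pos [ 535.9 -154.7  148. ] rpy [ 1.7986e+02  1.0000e-02 -8.8740e+01] F [ 0.1 -0.5  0.6] open 43.0
tool shift [ 2.4 -5.2 53. ] turn 0.26
[ 0.39195026  0.4883988  -0.23276931  1.79507039  0.1416837   0.87675784
 -1.45452219]
```

View pics/g5.png

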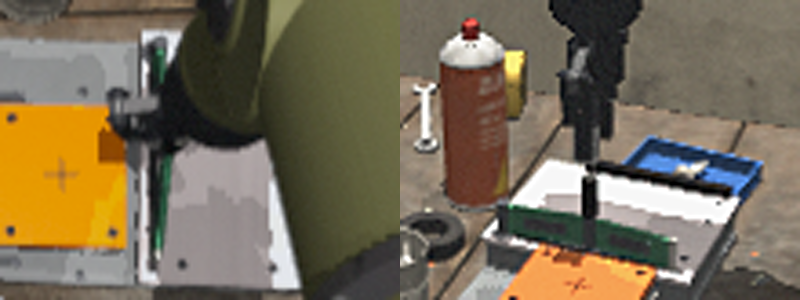

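Call:
{"name": "play_rows", "arguments": {
  "rows": [0,2,-5,10,0,0,0,0,15,0,0,0,0,15,0,0,0,0,13,0,0,0,0,0,0]
}}

```text
time: 8.13
position: [0.5402, -0.1568, 0.0931]
eef_rot: [3.137, 0.002, -1.551]
contact_force: [-0.2, 0.2, -0.3]
opening: 0.0426
```

```bash
python3 go.py 541 -157 95 -89;python3 pic2.py g6.png 385 200 60 345 165
```

```text
t 8.1333 pos [ 540.2 -156.8   93.1] rpy [ 1.7974e+02  9.0000e-02 -8.8890e+01] F [-0.2  0.2 -0.3] open 42.6
tool shift [ 0.3 -0.8 -1.9] turn 0.11
```

View pics/g6.png

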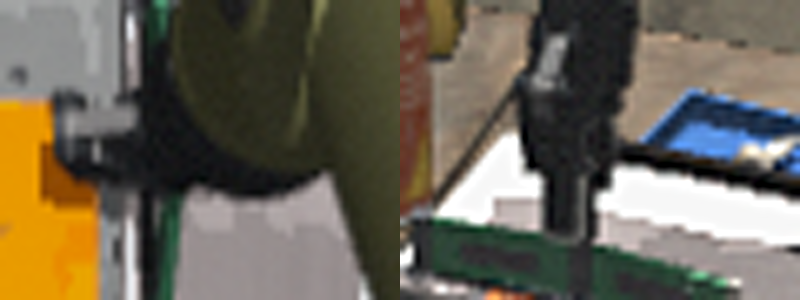

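Call:
{"name": "play_rows", "arguments": {
  "rows": [0.45,0,0,0,0,0.45,0,0,0,0,0.45,8.2,-0.4,0,-5.7,0.45,8.2,-0.4,0,-5.7,0.45,8.2,-0.4,0,-5.7,0.45,8.2,-0.4,0,-5.7,0.45,8.2,-0.4,0,-5.7]
}}

```text
time: 8.82
position: [0.553, -0.1962, 0.0973]
eef_rot: [-3.14, -0.001, -1.05]
contact_force: [0.2, 1.7, 1.0]
opening: 0.0236
```

```bash
python3 go.py 541 -157 95 -89;python3 pic2.py g7.png 385 200 100 345 165
```

```text
t 8.8167 pos [ 553.  -196.2   97.3] rpy [-1.7993e+02 -5.0000e-02 -6.0170e+01] F [0.2 1.7 1. ] open 23.6
tool shift [-40.   -9.1   2.2] turn 28.83
```

View pics/g7.png

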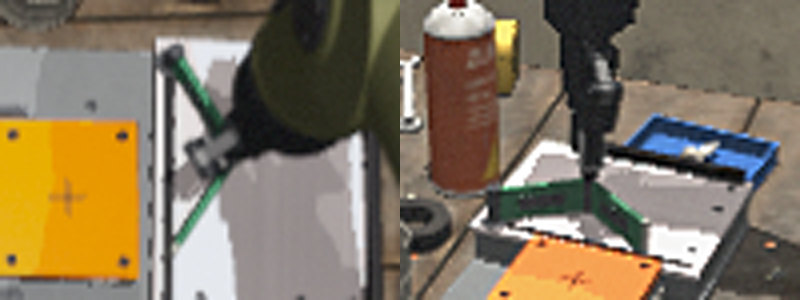

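Call:
{"name": "play_rows", "arguments": {
  "rows": [0.45,8.2,-0.4,2,-5.7,0.45,8.2,-0.4,0,-5.7,0.45,8.2,-0.4,0,-5.7,0.45,8.2,-0.4,0,-5.7,0.45,8.2,-0.4,0,-5.7,0.45,8.2,-0.4,0,-5.7,0.45,8.2,-0.4,0,-5.7,0.45,8.2,-0.4,0,-5.7]
}}

```text
time: 9.58
position: [0.6029, -0.2348, 0.0947]
eef_rot: [3.142, 0.001, -0.258]
contact_force: [-0.7, 1.1, 0.2]
opening: 0.0233
```

Call:
{"name": "play_rows", "arguments": {
  "rows": [0.45,4,0,0,-3,0.45,2,0,0,0,0.45,0,0,0,0]
}}

```text
time: 9.83
position: [0.6084, -0.2363, 0.0944]
eef_rot: [3.141, 0.001, -0.211]
contact_force: [-1.3, -0.4, -0.0]
opening: 0.0237
```

```bash
python3 go.py 607 -235 95 -12;python3 pic2.py g8.png 395 200 100 345 165
```

```text
t 9.8333 pos [ 608.4 -236.3   94.4] rpy [ 1.7999e+02  5.0000e-02 -1.2090e+01] F [-1.3 -0.4 -0. ] open 23.7
tool shift [-1.7 -1.  -0.6] turn -0.09
```

View pics/g8.png

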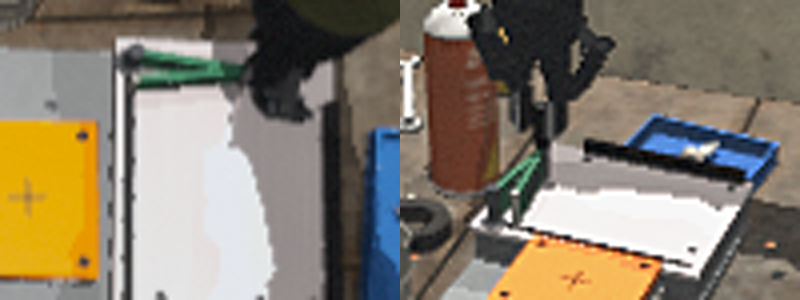

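Call:
{"name": "play_rows", "arguments": {
  "rows": [0.45,2,0,0,0,0.45,2,0,0,0,0.45,1,0,0,0,0.45,0,0,0,0]
}}

```text
time: 10.27
position: [0.6087, -0.2365, 0.094]
eef_rot: [3.14, 0.01, -0.209]
contact_force: [-16.2, 4.0, 10.3]
opening: 0.0235
```

The joint is at its stop. I'll back off, open and lift straight up.

Call:
{"name": "play_rows", "arguments": {
  "rows": [0.45,-5,0,0,0,0.2,-3,0,0,0,0.2,0,0,0,0,0.2,0,0,-20,0,0.2,0,0,-35,0,0.2,0,0,-35,0,0.2,0,0,0,0]
}}

```text
time: 10.85
position: [0.61, -0.2361, 0.1917]
eef_rot: [3.141, -0.012, -0.208]
contact_force: [1.6, -1.1, 1.4]
opening: 0.0342
```

```bash
python3 - <<'E'
from loc import *
c=shot('top','t9.png');im=c['color'];hsv=cv2.cvtColor(im,cv2.COLOR_RGB2HSV);H,S,V=[hsv[...,i].astype(int) for i in range(3)]
o=comp((H>10)&(H<25)&(S>150)&(V>120),(352,211)); r,P=rect(c,o,.063); print('plate',r,cv2.boxPoints(r).tolist())
# fit edges
ctr=np.array(r[0]);q=P-ctr
for nm,m,ax in(('+y',(q[:,1]>40)&(abs(q[:,0])<45),1),('-y',(q[:,1]<-40)&(abs(q[:,0])<45),1),('+x',(q[:,0]>45)&(abs(q[:,1])<40),0),('-x',(q[:,0]<-45)&(abs(q[:,1])<40),0)):
    a=np.polyfit(q[m,1-ax],q[m,ax],1);print(nm,a.round(3))
E
python3 pic2.py g9.png 385 205 120 345 165
```

```text
plate ((524.5426635742188, -74.52186584472656), (98.31282043457031, 108.60327911376953), 87.39893341064453) [[468.066162109375, -121.16333770751953], [576.5575561523438, -126.09192657470703], [581.0191650390625, -27.880393981933594], [472.52777099609375, -22.951805114746094]]
+y [-2.6000e-02  4.8599e+01]
-y [-2.00e-02 -4.79e+01]
+x [3.6000e-02 5.3904e+01]
-x [  0.066 -52.997]
```

View pics/g9.png

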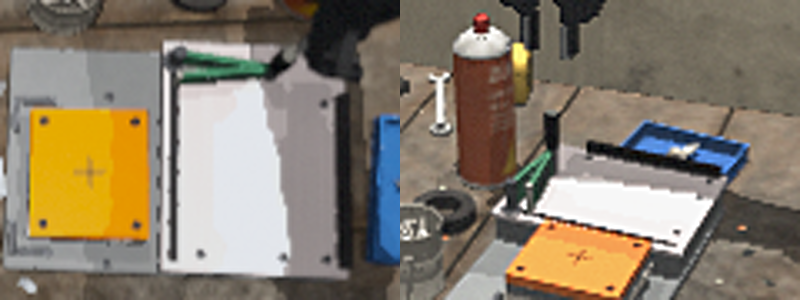

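The gate stays folded. The tip height changes with opening, so I'll find the fully-open tip height by touching the bare deck lightly.

```bash
python3 go.py 518 -220 85 -4.6
```

```text
t 11.0 pos [ 606.3 -236.2  184.6] rpy [ 1.7998e+02 -9.0000e-02 -1.1900e+01] F [-0.4  0.3 -0.6] open 34.1
tool shift [-89.9   2.3  99.5] turn -7.3
```

Call:
{"name": "play_rows", "arguments": {
  "rows": [-1,-30,1,0,0,-1,-30,1,0,0,-1,-30,1,0,0,-1,0,0,25,-3.7,-1,0,0,30,-3.6,-1,0,0,25,0,-1,0,0,20,0,-1,0,0,0,0]
}}

```text
time: 11.67
position: [0.5139, -0.2199, 0.0795]
eef_rot: [-3.139, 0.008, -0.08]
contact_force: [-0.7, 1.0, 0.8]
opening: 0.0852
```

Call:
{"name": "play_rows", "arguments": {
  "rows": [-1,0,0,15,0,-1,0,0,10,0,-1,0,0,0,0,-1,0,0,0,0]
}}

```text
time: 12.0
position: [0.517, -0.2203, 0.0592]
eef_rot: [-3.141, 0.001, -0.08]
contact_force: [-0.1, 0.2, 0.5]
opening: 0.0853
```

```bash
python3 go.py 518 -220 37 -4.6;python3 pic2.py g10.png 385 205 120 345 165
```

```text
t 12.0 pos [ 517.  -220.3   59.2] rpy [-1.7998e+02  5.0000e-02 -4.5700e+00] F [-0.1  0.2  0.5] open 85.3
tool shift [ 1.  -0.4 22.2] turn 0.03
```

View pics/g10.png

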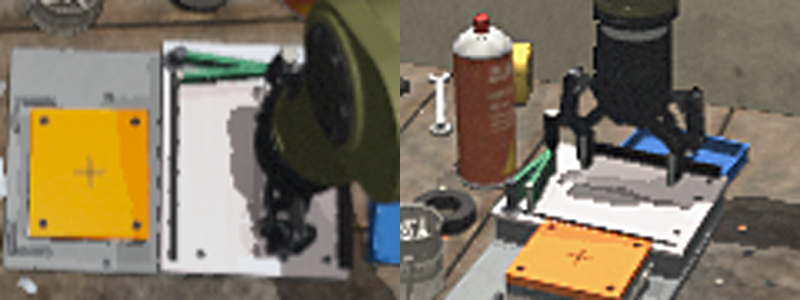

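Call:
{"name": "play_rows", "arguments": {
  "rows": [-1,0,0,8,0,-1,0,0,4,0,-1,0,0,0,0,-1,0,0,0,0]
}}

```text
time: 12.43
position: [0.517, -0.2204, 0.0471]
eef_rot: [-3.141, 0.001, -0.08]
contact_force: [0.4, 0.2, -0.7]
opening: 0.0852
```

Call:
{"name": "play_rows", "arguments": {
  "rows": [-1,0,0,3,0,-1,0,0,0,0,-1,0,0,0,0]
}}

```text
time: 12.68
position: [0.5171, -0.2205, 0.0442]
eef_rot: [-3.142, 0.0, -0.08]
contact_force: [0.8, 0.6, -0.6]
opening: 0.0855
```

Call:
{"name": "play_rows", "arguments": {
  "rows": [-1,0,0,3,0,-1,0,0,0,0,-1,0,0,0,0]
}}

```text
time: 12.93
position: [0.5171, -0.2205, 0.0411]
eef_rot: [-3.141, 0.0, -0.08]
contact_force: [0.9, 0.1, 0.1]
opening: 0.0855
```

Call:
{"name": "play_rows", "arguments": {
  "rows": [-1,0,0,3,0,-1,0,0,0,0,-1,0,0,0,0]
}}

```text
time: 13.18
position: [0.5171, -0.2204, 0.0381]
eef_rot: [-3.141, 0.0, -0.08]
contact_force: [0.3, -1.0, -0.4]
opening: 0.0854
```

Call:
{"name": "play_rows", "arguments": {
  "rows": [-1,0,0,1.5,0,-1,0,0,0,0,-1,0,0,0,0]
}}

```text
time: 13.43
position: [0.5173, -0.2205, 0.037]
eef_rot: [3.142, -0.0, -0.08]
contact_force: [-0.6, -0.3, 1.6]
opening: 0.0853
```

Contact is at TCP z = 37, so the open tips sit 13 mm above the TCP. I'll lift and cross to behind the plate.

Call:
{"name": "play_rows", "arguments": {
  "rows": [-1,0,0,-20,0,-1,0,0,-35,0,-1,0,0,-35,0,-1,-1,-31,0,0,-1,-1,-31,0,0,-1,-1,-31,0,0,-1,-1,-31,0,0,-1,0,-31,0,0]
}}

```text
time: 14.1
position: [0.5252, -0.0645, 0.1269]
eef_rot: [3.141, -0.0, -0.08]
contact_force: [-0.3, -0.5, -0.0]
opening: 0.0851
```

Call:
{"name": "play_rows", "arguments": {
  "rows": [-1,0,-31,0,0,-1,0,-32,0,0,-1,0,0,0,0,-1,0,0,0,0]
}}

```text
time: 14.43
position: [0.5306, -0.0004, 0.127]
eef_rot: [-3.141, -0.0, -0.075]
contact_force: [0.4, -0.3, 1.1]
opening: 0.0854
```

```bash
python3 go.py 530.4 -2.9 43 -4.6;python3 pic2.py g11.png 345 205 120 335 180
```

```text
t 14.4333 pos [ 5.306e+02 -4.000e-01  1.270e+02] rpy [-1.7996e+02 -2.0000e-02 -4.3100e+00] F [ 0.4 -0.3  1.1] open 85.4
tool shift [-0.1  2.6 84. ] turn 0.29
```

View pics/g11.png

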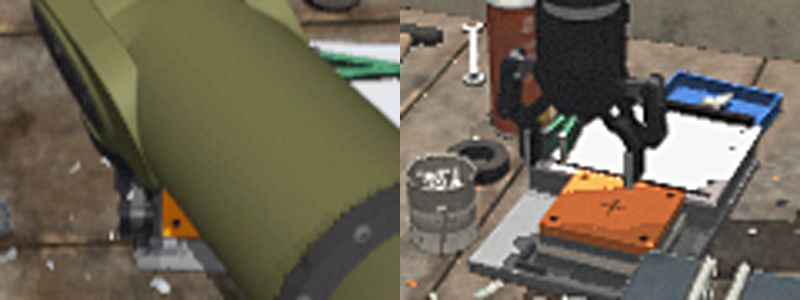

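Call:
{"name": "play_rows", "arguments": {
  "rows": [-1,0,0,25,0,-1,0,0,25,0,-1,0,0,10,0,-1,0,0,0,0]
}}

```text
time: 14.87
position: [0.5289, -0.0047, 0.0646]
eef_rot: [3.141, 0.005, -0.082]
contact_force: [-0.3, -0.1, 0.8]
opening: 0.0854
```

```bash
python3 go.py 530.4 -2.9 43 -4.6;python3 pic2.py g12.png 345 205 120 335 180
```

```text
t 14.8667 pos [528.9  -4.7  64.6] rpy [179.94   0.26  -4.69] F [-0.3 -0.1  0.8] open 85.4
tool shift [ 1.4 -1.9 21.6] turn -0.09
```

View pics/g12.png

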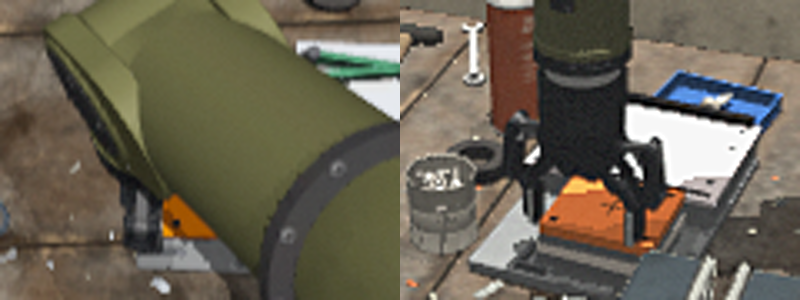

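Call:
{"name": "play_rows", "arguments": {
  "rows": [-1,0,-7,0,0,-1,0,0,10,0,-1,0,0,0,0]
}}

```text
time: 15.22
position: [0.5312, 0.0046, 0.0564]
eef_rot: [-3.141, -0.0, -0.079]
contact_force: [-0.6, 0.1, 0.3]
opening: 0.0855
```

Call:
{"name": "play_rows", "arguments": {
  "rows": [-1,0,0,8,0,-1,0,0,3,0,-1,0,0,0,0,-1,0,0,0,0]
}}

```text
time: 15.55
position: [0.5309, 0.0041, 0.0455]
eef_rot: [3.142, 0.001, -0.08]
contact_force: [0.3, 1.1, 0.7]
opening: 0.0854
```

```bash
python3 go.py 530.4 -2.9 43 -4.6;python3 pic2.py g13.png 345 205 80 335 190
```

```text
t 15.55 pos [530.9   4.1  45.5] rpy [ 1.80e+02  4.00e-02 -4.57e+00] F [0.3 1.1 0.7] open 85.4
tool shift [0.  7.  2.5] turn 0.03
```

View pics/g13.png

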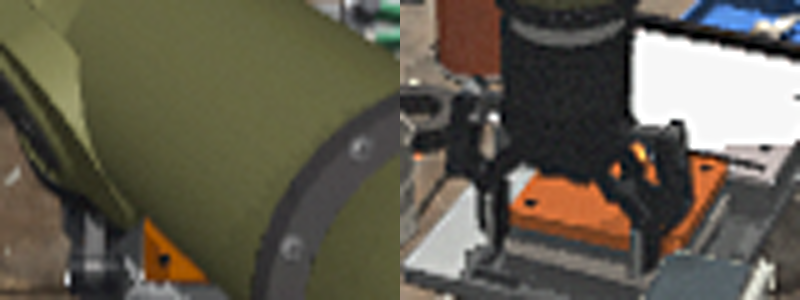

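Call:
{"name": "play_rows", "arguments": {
  "rows": [-1,0,0,2.5,0,-1,0,6,0,0,-1,0,5,0,0,-1,0,4,0,0,-1,0,4,0,0,-1,0,4,0,0,-1,0,4,0,0,-1,0,4,0,0]
}}

```text
time: 16.32
position: [0.5287, -0.0271, 0.0433]
eef_rot: [-3.141, -0.0, -0.08]
contact_force: [0.3, 1.3, 0.4]
opening: 0.0858
```

```bash
python3 go.py 530.4 -2.9 43 -4.6;python3 pic2.py g14.png 345 205 80 335 190
```

```text
t 16.3167 pos [528.7 -27.1  43.3] rpy [-179.99   -0.     -4.58] F [0.3 1.3 0.4] open 85.8
tool shift [ -0.2 -24.2   0.3] turn 0.02
```

View pics/g14.png

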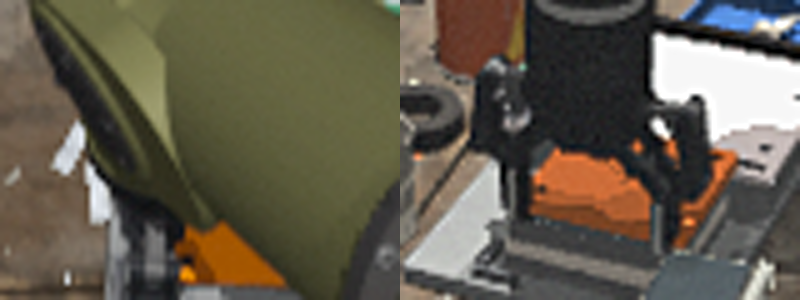

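The orange plate is moving alone, and the grey plate now shows behind it. I'll continue.

Call:
{"name": "play_rows", "arguments": {
  "rows": [-1,0,5,0,0,-1,0,5,0,0,-1,0,5,0,0,-1,0,5,0,0,-1,0,5,0,0,-1,0,5,0,0,-1,0,5,0,0,-1,0,5,0,0]
}}

```text
time: 17.08
position: [0.5255, -0.0671, 0.0433]
eef_rot: [-3.141, -0.0, -0.08]
contact_force: [0.3, 1.3, 1.4]
opening: 0.0855
```

```bash
python3 go.py 517 -174 43 -4.6;python3 pic2.py g15.png 375 205 110 335 180
```

```text
t 17.0833 pos [525.5 -67.1  43.3] rpy [-179.99   -0.     -4.57] F [0.3 1.3 1.4] open 85.5
tool shift [1.000e-01 1.072e+02 3.000e-01] turn 0.03
```

View pics/g15.png

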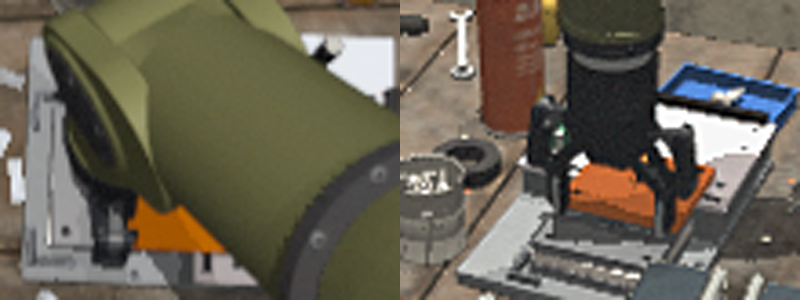

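Call:
{"name": "play_rows", "arguments": {
  "rows": [-1,0,5,0,0,-1,0,5,0,0,-1,0,5,0,0,-1,0,5,0,0,-1,0,5,0,0,-1,0,5,0,0,-1,0,5,0,0,-1,0,5,0,0]
}}

```text
time: 17.85
position: [0.5222, -0.1071, 0.0433]
eef_rot: [-3.142, 0.0, -0.08]
contact_force: [-0.1, -0.3, -0.5]
opening: 0.0853
```

Call:
{"name": "play_rows", "arguments": {
  "rows": [-1,0,5,0,0,-1,0,5,0,0,-1,0,5,0,0,-1,0,5,0,0,-1,0,5,0,0,-1,0,5,0,0,-1,0,5,0,0,-1,0,5,0,0]
}}

```text
time: 18.52
position: [0.519, -0.1469, 0.0433]
eef_rot: [-3.142, 0.0, -0.08]
contact_force: [0.3, 0.5, -0.4]
opening: 0.0851
```

Call:
{"name": "play_rows", "arguments": {
  "rows": [-1,0,4,0,0,-1,0,4,0,0,-1,0,3,0,0,-1,0,3,0,0,-1,0,0,0,0]
}}

```text
time: 18.93
position: [0.5179, -0.1611, 0.0433]
eef_rot: [3.141, 0.0, -0.08]
contact_force: [0.3, -0.1, 0.4]
opening: 0.0853
```

```bash
python3 go.py 517 -174 43 -4.6;python3 pic2.py g16.png 395 205 110 345 170
```

```text
t 18.9333 pos [ 517.9 -161.1   43.3] rpy [179.98   0.    -4.61] F [ 0.3 -0.1  0.4] open 85.3
tool shift [ 0.1 12.9  0.3] turn -0.01
```

View pics/g16.png

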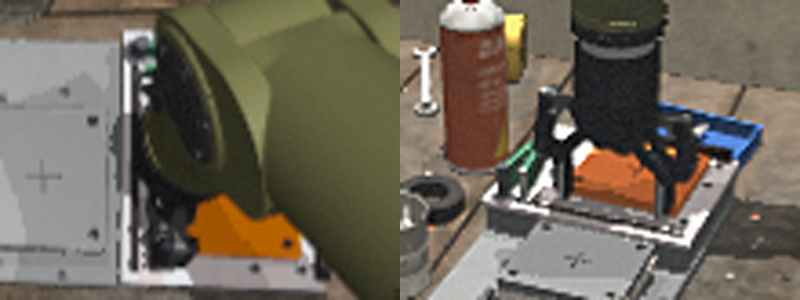

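Call:
{"name": "play_rows", "arguments": {
  "rows": [-1,0,3,0,0,-1,0,3,0,0,-1,0,2,0,0,-1,0,2,0,0,-1,0,0,0,0]
}}

```text
time: 19.45
position: [0.5172, -0.1709, 0.0433]
eef_rot: [3.141, -0.0, -0.08]
contact_force: [0.1, -0.4, 0.6]
opening: 0.0857
```

Call:
{"name": "play_rows", "arguments": {
  "rows": [-1,0,1.5,0,0,-1,0,1,0,0,-1,0,0,0,0]
}}

```text
time: 19.7
position: [0.5169, -0.173, 0.0433]
eef_rot: [-3.142, 0.0, -0.08]
contact_force: [-1.4, 1.4, -0.3]
opening: 0.0854
```

Call:
{"name": "play_rows", "arguments": {
  "rows": [-1,0,1.5,0,0,-1,0,0,0,0,-1,0,0,0,0]
}}

```text
time: 19.95
position: [0.5168, -0.1731, 0.0433]
eef_rot: [-3.14, 0.0, -0.079]
contact_force: [-0.3, 5.2, 1.2]
opening: 0.0853
```

Call:
{"name": "play_rows", "arguments": {
  "rows": [-1,0,1.5,0,0,-1,0,0,0,0,-1,0,0,0,0]
}}

```text
time: 20.2
position: [0.5167, -0.1732, 0.0433]
eef_rot: [-3.139, 0.0, -0.078]
contact_force: [-0.9, 8.6, 1.1]
opening: 0.0859
```

Force is rising with no movement, so the plate is on the stop. I'll back off, lift clear and check.

Call:
{"name": "play_rows", "arguments": {
  "rows": [-1,0,-5,0,0,-1,0,-10,0,0,-1,0,-8,0,0,-1,0,0,-20,0,-1,0,0,-35,0,-1,0,0,-40,0,-1,0,0,-40,0,-1,0,0,0,0]
}}

```text
time: 20.87
position: [0.5224, -0.1521, 0.1855]
eef_rot: [3.139, -0.011, -0.079]
contact_force: [1.0, 0.4, 0.2]
opening: 0.0854
```

Call:
{"name": "play_rows", "arguments": {
  "rows": [-1,0,-30,0,0,-1,0,-40,0,0,-1,0,-40,0,0,-1,0,-40,0,0,-1,0,-40,0,0,-1,0,-40,0,0,-1,0,0,0,0,-1,0,0,0,0]
}}

```text
time: 21.53
position: [0.5366, 0.0803, 0.1786]
eef_rot: [-3.141, -0.001, -0.073]
contact_force: [-0.4, 0.2, 0.5]
opening: 0.0855
```

```bash
python3 - <<'E'
from loc import *
c=shot('top','t20.png');im=c['color'];hsv=cv2.cvtColor(im,cv2.COLOR_RGB2HSV);H,S,V=[hsv[...,i].astype(int) for i in range(3)]
o=comp((H>10)&(H<25)&(S>150)&(V>120),(410,211)); r,P=rect(c,o,.063); print('plate',r)
y=-.081;M=np.array([[np.cos(y),-np.sin(y)],[np.sin(y),np.cos(y)]]);print((np.array(r[0])-[523.3,-149.8])@M, arm.state()['position'])
E
python3 pic2.py g20.png 405 205 140 345 165
```

```text
plate ((511.53289794921875, -234.56051635742188), (99.94569396972656, 108.07530212402344), 85.89270782470703)
[ -4.87042442 -85.43470483] [0.53667208 0.07760895 0.17825787]
```

View pics/g20.png

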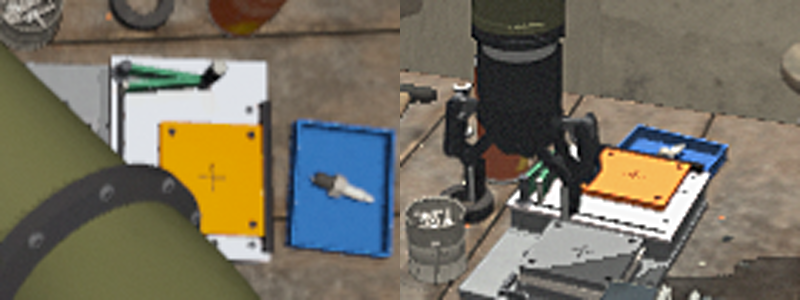

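The plate reads (-4.9, -85.4) mm in the station frame and is square within 0.01 rad. The plug is in the tray, the gate is folded and the arm is clear, so I'll hand in.

```bash
python3 -c "
from h import *
s=arm.state();print(s['time'],s['qd'].round(3),s['contact_force'].round(1));print(arm.close_job())"
```

```text
21.6833 [ 0.022 -0.002  0.002 -0.001 -0.001 -0.    -0.   ] [ 0.2  0.3 -1.2]
the job is handed in; nothing more can be done
None
```

All three steps are done and the job was handed in at about 21.7 s; it gave no verdict.

- **Spark plug:** I gripped it by its hexagon and set it down in the blue tray. The last picture shows it lying inside the tray.
- **Gate:** I caged the knob between the fingers and swung it along its arc until it met its stop at about 16 N. It was still fully folded in the last picture.
- **Orange plate:** I pushed it with both open fingertips against its left edge and never lifted it. It came up against the end stop at about 9 N. The last check puts it at station x = -4.9 mm, y = -85.4 mm, and square to the stop within about 0.01 rad.
- **Everything else:** The lower plates looked unmoved while I pushed, and I saw no contact with the can, tin or tape roll. I judged these by eye from the pictures and did not re-measure them at the end. The arm stood clear of everything at hand-in.

No check failed. The only small disagreement was 2 to 4 mm between the two cameras' readings when I located parts, and the measured y came out 0.4 mm past the nominal -85 mm, within calibration error.

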